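Clamp the bottle on the shaker

ROBOT

A 6-joint arm with a two-finger parallel gripper is mounted at the origin on a cart in front of the work surface, level with it; the furniture and walls round the work are solid. World frame = base frame: x ahead of the robot, y to its left, z up, the work surface at z = 0. Lengths are in m, angles in degrees, forces in N, time in s.
With the tool pointing down it reaches from about 0.35 to 0.975 m from the base axis. Payload 17.4 kg.
Tool frame: the origin (TCP) lies at the very end of the fingers, on their centre line; the grasp point (between the pads) lies bot.pinch_z behind it (bot.pinch_z is the distance from the TCP to the grasp point, in m); z points along the fingers, y is the line along which they close (so a half turn about z gives the same grasp; the last joint's range is limited). The gripper opens to 85 mm and grips with 20 to 120 N. Pads are 22 mm wide; open, the fingers measure 114 mm over their backs; the gripper's body (76 mm by 85 mm) begins 54 mm behind the grasp point. The pads swing forward as they close: fully open they stand 13 mm farther back than shut.
Start: joints at [70.027, 6.646, 82.598, -0, 90.757, -2.166], TCP at [0.206, 0.643, 0.231] pointing down, gripper open.
Joint ranges: [-162.19, 162.19], [-47.58, 125.68], [4.15, 143.07], [-65.23, 245.23], [0.69, 171.88], [-170.13, 170.13]. Speed limits (degrees/s): [108.29, 108.29, 127.2, 180, 180, 180].

INTERFACE

Orientations are given as a 3x3 rotation matrix whose columns are the frame's x, y, z axes.
In Python, from cell import status, read_camera, camera_model, job, bot gives the robot as it stands.
- The arm moves only by the shell command python3 -m creep 'ROWS' [OPENING] [FORCE]. ROWS is JSON, a list of rows, each an object of numbers: "tx", "ty", "tz": the shift along the world's x, y, z in m; "yaw": the turn about the world's z in degrees. A call has 1 to 5 rows; each row is the pose to reach, as a shift and turn from the pose commanded when the call began; what a row does not reach only later rows make up. A row lasts 1/10 s, in which the tool goes at most 50 mm and 8.59 degrees, less where a joint would pass 70% of its speed; a pose out of reach is approached as far as the arm can. A call with a gripper value outside its range is refused whole. OPENING is the finger opening in m, from 0 to 0.0854, set as the call begins (- or left out, the last holds). The fingers move at their own pace and stop on an object; FORCE is the grip in N (left out, the last holds). Time passes only in rows, so rows that repeat a pose let the fingers close. It gives the time, the measured TCP pose, the force, the opening and the grip force at its end, in the units of the state.
- status.get_obs(): the state, without advancing time (a new reading comes with each control period).
- read_camera(name): name is "side" or "top" or "wrist"; returns (picture, depth): 420x560x3 uint8, blue, green, red; 420x560 float32, m along the optical axis (not along the pixel's ray), 0 where there is no reading.
- camera_model(name): a dict with "camera_matrix" (3x3 intrinsics, pixels), "R" (3x3) and "t" (3): a world point X has camera coordinates R X + t. Camera axes: x right, y down, z forward; pixel columns grow to the right and rows downward; lengths in m; the calibration is good to about 2 mm. A picture is of the moment at which its call begins: read the wrist's pose just before it. camera_model takes no time and is no camera call; for the wrist camera it gives the pose at the moment of the call.
- job.hand_in(): hands the job in; it is judged then, once.
The state is a dict: "t": time; "q": joint angles; "joint_vel": joint speeds; "effort": joint torques, N m; "tcp_pos": TCP position; "tool_rot": TCP orientation; "ft_force": force on the tool from outside, world axes, zero at the start; "torque": the same for the moment, N m; "grip_width": opening from 0.0 (shut) to 1.0 (fully open); "finger_force": force on a finger pad.
Only numpy, scipy, OpenCV 4.12 (cv2) and the standard library are available. Lean on these libraries where they do the work, as an engineer would, in place of code of your own. Each camera call takes 0.05 s, during which the arm holds its last target. There are 200 camera calls.

TASK

Make the large amber bottle that stands between the microscope and the shaker ready for shaking: stand it upright on the shaker's deck between the two V-shaped jaws and clamp it there. To clamp it, pull up the sprung plunger of the sliding jaw, slide the jaw up to the bottle and let the plunger's pin drop fully into the hole that holds the bottle snugly in both jaws. Leave the other things on the bench as they stand.

Things in the scene. Friction and masses are not known exactly. Their poses are not given: they have to be found in the camera images.
- bottle_mid (a point): Large amber bottle with a black screw cap, upright and loose on the worktop between the microscope and the shaker (left of the shaker): round body 45 mm across, straight to about 60 mm up, 92 mm high, 0.1 to 0.2 kg. The point is its centre, 46 mm above its foot; its z axis points to the cap. Not meant: the small brown bottle (31 mm across) behind it, and bottles beyond the microscope.
- shaker: Bench shaker, switched off, fixed to the bench: white housing, flat deck 260 mm (its x) by 250 mm (its y), deck top 80 mm above the worktop. Origin on the worktop under its middle; x points from its front (control panel) to its back, y to its left; it may be turned a little. A rail runs along x on the deck at y = -85 mm; the sliding jaw's carriage (top at z = 118 mm) runs on it.
- fixed_jaw (a point): Inner corner of the fixed V-jaw, at deck height (shaker frame x = +80, y = +20, z = 80 mm). A V of 120 degrees that opens to the shaker's front; its wings reach 28 mm to each side and 16 mm forward, and stand 38 mm above the deck. The sliding jaw is the same V mirrored, in front of it.
- pocket (a point): Where the bottle's centre is when it is clamped: between the two jaws, 46 mm above the deck, 27 mm in front of the fixed jaw's corner (shaker frame x = +53, y = +20, z = 126 mm). Its axes are the shaker's: x to the back.
- jaw (a joint): Travel (m) of the sliding jaw along the shaker's +x, 0 right back (corners of the two Vs 145 mm apart), 0.118 at most. Slides with a few newtons, stays where left. Starts open, its pin riding on the plain rail. The pin meets the rail's three holes at 0.062 (70 mm jar), 0.091 (this bottle, with 2 mm of play between the jaws) and 0.107 (31 mm bottle), with 1 mm play either side in a hole.
- plunger (a joint): Lift (m) of the spring plunger along +z: 0 when its pin is fully down in a hole, 0.011 when its round tip rides on the rail, 0.016 at the upper stop. The spring pushes it down with 5 N at 0 and 8 N at the top. It must be above 0.011 to leave or pass over a hole, and drops by itself when let go over a hole.
- knob (a point): Centre of the plunger's black round upright knob, to grip: 28 mm across, 36 mm high; 154 mm above the worktop with the pin down, 165 mm with the pin on the rail. It moves with the jaw, 19 mm in front of the inner corner of its V and 105 mm to the right of it. A fixed nut, 21 mm across, reaches up to 134 mm under it. Nothing else as high stands within 60 mm of it.
- hole_mid (a point): Mouth of the middle hole (the one for this bottle), on top of the rail, 94 mm above the worktop, 11 mm wide; covered by the carriage when the jaw is over it. The knob stands straight above it when the jaw is at 0.091.
- dropper_mid (a point): Centre of a small brown dropper bottle, 31 mm across, 70 mm high, loose on the worktop: a bystander.
- beaker_mid (a point): Centre of a glass beaker, 48 mm across, 58 mm high, loose on the worktop: a bystander.
- timer: White kitchen-style timer, 29 x 64 x 60 mm, standing loose behind: a bystander. Origin under its centre.
Things that resemble listed ones, but are neither listed nor needed, are in the scene too. What is shaped like the part that bears bottle_mid but purple is not meant.

How it is judged:
By the outcome, as a careful person would: the job done as asked, in the order asked, and still so for the second after the job is handed in, with the robot touching nothing.
It also fails if it takes over 51 s, if anything falls off the work surface, if the arm or the gripper's body presses on something with over 40 N, if the wrist force passes 120 N, or if a joint passes its speed limit or range.

## Working session

There is one attempt and no reset: what is moved stays moved. The work goes in short steps, Python scripts to look and compute and a shell command to move; the robot and the scene stay as the last step left them, time stands still between calls to the robot, and variables do not carry over. Pictures are saved under pics/ and viewed, at most 10 in all, crops included, and the job is handed in when it is done.

```bash
ls; mkdir -p pics
cat > h.py <<'E'
import numpy as np, cv2
from cell import status, read_camera, camera_model, job, bot
def snap(n,f):
    m=camera_model(n); p,d=read_camera(n); cv2.imwrite(f'pics/{f}.png',p); np.savez(f'pics/{f}.npz',p=p,d=d,K=m['camera_matrix'],R=m['R'],t=m['t'])
def load(f): 
    return np.load(f'pics/{f}.npz')
def cloud(f):
    z=load(f);d=z['d'];K=np.array(z['K']);v,u=np.indices(d.shape)
    c=np.stack([(u-K[0,2])/K[0,0]*d,(v-K[1,2])/K[1,1]*d,d],-1)
    w=(c-z['t'])@z['R']; w[d==0]=np.nan
    return w,z['p']
E
python3 - <<'E'
from h import *
print(bot.pinch_z)
o=status.get_obs();print(o)
for n in('side','top','wrist'): snap(n,n+'0'); m=camera_model(n); print(n,-np.array(m['R']).T@m['t'])
E
```

```text
pics
0.0187
{'t': 0.0, 'q': array([ 7.00271580e+01,  6.67610968e+00,  8.26360033e+01, -8.41947329e-04,
        9.07581097e+01, -2.16514405e+00]), 'joint_vel': array([ 0.04317321,  0.01009695,  0.0121418 , -0.00861405, -0.01250441,
        0.09435044]), 'effort': array([-5.54243470e-04, -7.31979990e+01, -6.32493281e+01, -7.40767882e-05,
        6.07966853e-03,  6.76291279e-05]), 'tcp_pos': array([0.20636858, 0.64247209, 0.23053603]), 'tool_rot': array([[-9.52088249e-01,  3.05823154e-01, -4.04829877e-04],
       [ 3.05823421e-01,  9.52087547e-01, -1.15692031e-03],
       [ 3.16204660e-05, -1.22529669e-03, -9.99999249e-01]]), 'ft_force': array([ 0.10210923,  0.15761332, -0.14937875]), 'torque': array([ 0.02176409,  0.05162608, -0.0117208 ]), 'finger_force': 0.0, 'grip_width': 0.9969333609839742}
side [ 0.0635552  -0.73156608  0.84059595]
top [ 0.46717363 -0.00573095  1.29736485]
wrist [0.14346403 0.66372565 0.37392796]
```

View pics/top0.png

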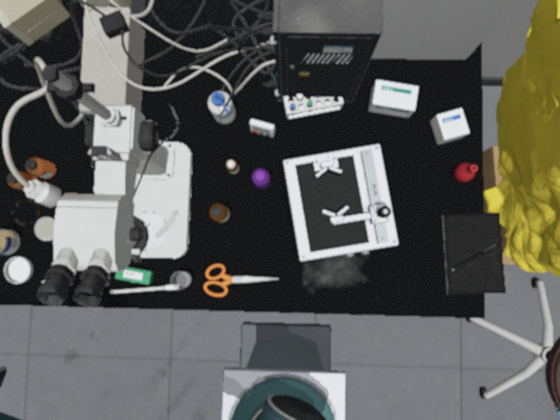

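View pics/side0.png

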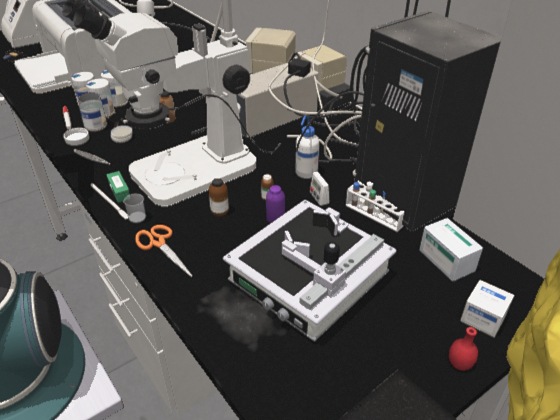

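The top view shows the amber bottle at (219,212), the dropper at (232,166), the purple decoy at (261,178), and the shaker centred near (340,203) with its knob at (384,211). In the side view the bottle is at (218,197) and the knob at (332,253).

```bash
cat > meas.py <<'E'
from h import *
import sys
w,p=cloud('top0'); ws,ps=cloud('side0')
A=np.concatenate([w.reshape(-1,3),ws.reshape(-1,3)]);C=np.concatenate([p.reshape(-1,3),ps.reshape(-1,3)]).astype(int)
src=np.r_[np.zeros(w.size//3),np.ones(ws.size//3)]
def circ(P,r):
    from scipy.optimize import least_squares
    s=least_squares(lambda c:np.hypot(P[:,0]-c[0],P[:,1]-c[1])-r,P[:,:2].mean(0),loss='soft_l1',f_scale=.001);return s.x.round(4),np.sqrt(np.mean(s.fun**2)).round(4)
if __name__=='__main__':
    for nm,(u,v),(us,vs) in(('bottle',(219,212),(218,197)),('knob',(384,211),(332,253)),('dropper',(232,166),(267,185)),('purple',(261,178),(276,203))):
        print(nm,w[v,u].round(3),ws[vs,us].round(3))
    # shaker housing rectangle
    for s in(0,1):
        m=(src==s)&(abs(A[:,2]-.080)<.008)&(A[:,0]>.25)&(A[:,0]<.75)&(A[:,1]<.1)&(A[:,1]>-.4)
        Q=A[m]; r=cv2.minAreaRect((Q[:,:2]*1000).astype(np.float32)); print(s,m.sum(),np.median(Q[:,2]),r)
    b0=np.nanmean([w[212,219],ws[197,218]],0)
    m=(np.hypot(A[:,0]-b0[0],A[:,1]-b0[1])<.045)&(A[:,2]>.01)
    print('bottle top z',[np.percentile(A[m&(src==s),2],98) for s in(0,1)])
    for s in (0,1): mm=m&(src==s)&(A[:,2]<.058); print(mm.sum(), circ(A[mm],.0225) if mm.sum()>20 else '')
    k0=w[211,384]
    for s in(0,1):
        m=(src==s)&(np.hypot(A[:,0]-k0[0],A[:,1]-k0[1])<.04)&(A[:,2]>.14)
        Q=A[m];print('knob',m.sum(),Q.mean(0),Q[:,2].max(),circ(Q[Q[:,2]<.178],.014) if s else Q[Q[:,2]>.175].mean(0))
E
python3 meas.py
```

```text
bottle [0.555 0.17  0.092] [0.546 0.16  0.059]
knob [ 0.559 -0.221  0.185] [ 0.55  -0.234  0.178]
dropper [0.675 0.144 0.068] [0.672 0.138 0.052]
purple [0.642 0.068 0.091] [0.64  0.056 0.063]
0 8291 0.0788589933088741 ((581.8734130859375, -91.06253051757812), (259.7838134765625, 334.1756591796875), 11.046873092651367)
1 8060 0.07895336865441455 ((580.7923583984375, -91.10910034179688), (262.4124450683594, 332.4129638671875), 10.90396785736084)
bottle top z [np.float64(0.09556213942672293), np.float64(0.09338015948880171)]
43 (array([0.5581, 0.1772]), np.float64(0.0003))
290 (array([0.5568, 0.1794]), np.float64(0.0017))
knob 139 [ 0.55890522 -0.22197619  0.17813842] 0.18665518258894576 [ 0.55974373 -0.22355331  0.18162601]
knob 306 [ 0.55387139 -0.22796     0.17193484] 0.18643875751814515 (array([ 0.5595, -0.2221]), np.float64(0.0009))
```

```bash
cat > m2.py <<'E'
from meas import *
def shaker():
    from scipy import ndimage
    out=[]
    for s,(ww,f) in enumerate(((w,'top0'),(ws,'side0'))):
        m=(abs(ww[...,2]-.080)<.006)&(ww[...,0]>.25)&(ww[...,0]<.8)
        m=cv2.morphologyEx(m.astype(np.uint8),cv2.MORPH_OPEN,np.ones((3,3)))
        l,n=ndimage.label(m); c=np.bincount(l.ravel());c[0]=0
        Q=ww[l==c.argmax()]; Q=Q[Q[:,1]<.05]
        r=cv2.minAreaRect((Q[:,:2]*1000).astype(np.float32)); out.append(r); print(s,len(Q),r)
    return out
rs=shaker()
c=np.mean([r[0] for r in rs],0)/1000; a=np.radians(np.mean([r[2] for r in rs]))
R=np.array([[np.cos(a),-np.sin(a)],[np.sin(a),np.cos(a)]])
f=lambda x,y:(c+R@[x/1000,y/1000]).round(4)
print('centre',c,np.degrees(a),'fixed',f(80,20),'pocket',f(53,20),'knob0',f(-65-19,-85),'hole',f(-84+91,-85))
for s in(0,1):
    q=(A[:,:2]-c)@R*1000
    m=(src==s)&(A[:,2]>.105)&(A[:,2]<.125)&(abs(q[:,1]-20)<40)&(q[:,0]>30)&(q[:,0]<110)
    P=q[m]; print('fixed jaw pts',m.sum()); 
    for y in range(-10,55,6):
        k=P[abs(P[:,1]-y)<3]
        if len(k): print(y,k[:,0].min().round(1),k[:,0].max().round(1),end='; ')
    k=(src==s)&(A[:,2]>.175)&(A[:,2]<.2)&(np.hypot(q[:,0]+84,q[:,1]+85)<50)
    print('knob in shaker',q[k].mean(0) if k.any() else '')
m=(src==0)&(A[:,2]>.088)&(np.hypot(A[:,0]-.557,A[:,1]-.178)<.03);print('cap',A[m].mean(0),m.sum())
E
python3 m2.py
```

```text
0 6143 ((587.0792236328125, -113.41512298583984), (259.41729736328125, 213.08505249023438), 10.139668464660645)
1 7391 ((587.7838745117188, -131.454345703125), (260.1631774902344, 250.84996032714844), 11.24540901184082)
centre [ 0.58743155 -0.12243473] 10.692538738250732 fixed [ 0.6623 -0.0879] pocket [ 0.6358 -0.0929] knob0 [ 0.5207 -0.2215] hole [ 0.6101 -0.2047]
fixed jaw pts 200
-10 67.3 80.2; -4 71.4 100.8; 2 75.0 101.6; 8 78.1 102.9; 14 77.7 101.7; 20 75.2 102.3; 26 69.9 100.6; 32 67.1 78.8; 38 64.6 77.2; 44 69.8 73.1; knob in shaker [-46.96208765 -93.92631237]
fixed jaw pts 290
-10 65.5 78.4; -4 70.1 100.8; 2 71.7 101.8; 8 75.6 101.5; 14 76.1 99.1; 20 72.6 99.7; 26 68.6 100.2; 32 65.4 81.2; 38 64.0 79.3; 44 66.7 70.3; knob in shaker [-50.2665055  -95.58916707]
cap [0.5579796  0.17646043 0.09233869] 82
```

Run:
```python
from meas import *
for y in np.arange(-.05,.8,.05):
    m=(abs(A[:,1]-y)<.025)&(A[:,2]>.1)&(A[:,0]>.1)
    if m.any(): Q=A[m];print(y.round(2),'xmin',np.percentile(Q[:,0],1).round(3),'zmax for x<.5,.65',[Q[Q[:,0]<x,2].max().round(2) if (Q[:,0]<x).any() else 0 for x in(.3,.4,.5,.65)])
```

```text
-0.05 xmin 0.101 zmax for x<.5,.65 [np.float64(0.21), np.float64(0.21), np.float64(0.21), np.float64(0.21)]
0.0 xmin 0.103 zmax for x<.5,.65 [np.float64(0.21), np.float64(0.21), np.float64(0.21), np.float64(0.21)]
0.05 xmin 0.105 zmax for x<.5,.65 [np.float64(0.2), np.float64(0.2), np.float64(0.2), np.float64(0.2)]
0.1 xmin 0.835 zmax for x<.5,.65 [0, 0, 0, 0]
0.15 xmin 0.786 zmax for x<.5,.65 [0, 0, 0, 0]
0.2 xmin 0.804 zmax for x<.5,.65 [0, 0, 0, 0]
0.25 xmin 0.871 zmax for x<.5,.65 [0, 0, 0, 0]
0.3 xmin 0.377 zmax for x<.5,.65 [0, np.float64(0.49), np.float64(0.49), np.float64(0.49)]
0.35 xmin 0.371 zmax for x<.5,.65 [0, np.float64(0.49), np.float64(0.49), np.float64(0.49)]
0.4 xmin 0.366 zmax for x<.5,.65 [np.float64(0.53), np.float64(0.53), np.float64(0.53), np.float64(0.53)]
0.45 xmin 0.196 zmax for x<.5,.65 [np.float64(0.53), np.float64(0.53), np.float64(0.53), np.float64(0.54)]
0.5 xmin 0.756 zmax for x<.5,.65 [0, 0, 0, 0]
0.55 xmin 0.183 zmax for x<.5,.65 [np.float64(0.31), np.float64(0.31), np.float64(0.31), np.float64(0.31)]
0.6 xmin 0.194 zmax for x<.5,.65 [np.float64(0.3), np.float64(0.3), np.float64(0.3), np.float64(0.3)]
0.65 xmin 1.024 zmax for x<.5,.65 [0, 0, 0, 0]
0.7 xmin 0.999 zmax for x<.5,.65 [0, 0, np.float64(0.1), np.float64(0.1)]
0.75 xmin 1.007 zmax for x<.5,.65 [0, 0, np.float64(0.11), np.float64(0.11)]
```

```bash
python3 -m creep '[{"tx":-0.01,"ty":-0.04},{"tx":-0.02,"ty":-0.08},{"tx":-0.035,"ty":-0.12},{"tx":-0.05,"ty":-0.16},{"tx":-0.06,"ty":-0.2}]'
python3 -m creep '[{"tx":-0.005,"ty":-0.04},{"tx":0.02,"ty":-0.075},{"tx":0.045,"ty":-0.11},{"tx":0.07,"ty":-0.145},{"tx":0.07,"ty":-0.145}]'
```

```text
invalid input
invalid input
```

```bash
python3 -m creep '[{"tx":-0.01,"ty":-0.04,"tz":0,"yaw":0},{"tx":-0.02,"ty":-0.08,"tz":0,"yaw":0},{"tx":-0.035,"ty":-0.12,"tz":0,"yaw":0},{"tx":-0.05,"ty":-0.16,"tz":0,"yaw":0},{"tx":-0.06,"ty":-0.2,"tz":0,"yaw":0}]'
```

```text
t: 0.65
tcp_pos: [0.1456, 0.441, 0.2309]
tool_rot: [[-0.952, 0.305, -0.0], [0.305, 0.952, -0.0], [0.0, -0.0, -1.0]]
ft_force: [0.5, 0.4, 1.1]
grip_width: 0.997
finger_force: 0.0
```

```bash
python3 -c "
from h import *
o=status.get_obs();print(o['tcp_pos'],o['ft_force'])"
```

```text
[0.14561952 0.4410348  0.23087363] [0.54021228 0.38882196 1.10630214]
```

```bash
python3 -m creep '[{"tx":0.01,"ty":-0.04,"tz":0,"yaw":6},{"tx":0.03,"ty":-0.075,"tz":0,"yaw":12},{"tx":0.05,"ty":-0.115,"tz":0,"yaw":18},{"tx":0.075,"ty":-0.15,"tz":0,"yaw":24},{"tx":0.1,"ty":-0.185,"tz":0,"yaw":28.9}]'
python3 -m creep '[{"tx":0.025,"ty":-0.035,"tz":0,"yaw":0},{"tx":0.05,"ty":-0.07,"tz":0,"yaw":0},{"tx":0.08,"ty":-0.1,"tz":0,"yaw":0},{"tx":0.11,"ty":-0.12,"tz":0,"yaw":0},{"tx":0.15,"ty":-0.12,"tz":0,"yaw":0}]'
python3 -m creep '[{"tx":0.04,"ty":0.01,"tz":0,"yaw":0},{"tx":0.07,"ty":0.02,"tz":0,"yaw":0},{"tx":0.07,"ty":0.02,"tz":0,"yaw":0},{"tx":0.07,"ty":0.02,"tz":0,"yaw":0}]'
python3 - <<'E'
from h import *
o=status.get_obs();print(o['tcp_pos'],o['tool_rot'][:,1])
snap('wrist','w1')
m=camera_model('wrist');print(m)
E
```

```text
t: 1.15
tcp_pos: [0.2467, 0.2562, 0.2314]
tool_rot: [[-0.98, -0.198, 0.001], [-0.198, 0.98, 0.001], [-0.001, 0.0, -1.0]]
ft_force: [1.3, 0.9, -0.1]
grip_width: 0.996
finger_force: 0.0
t: 1.65
tcp_pos: [0.3974, 0.1353, 0.2319]
tool_rot: [[-0.982, -0.19, 0.002], [-0.19, 0.982, 0.0], [-0.002, -0.0, -1.0]]
ft_force: [0.9, 0.3, 1.0]
grip_width: 0.999
finger_force: 0.0
t: 2.05
tcp_pos: [0.4664, 0.1576, 0.2306]
tool_rot: [[-0.981, -0.192, -0.002], [-0.192, 0.981, -0.0], [0.002, -0.0, -1.0]]
ft_force: [0.8, 0.8, 0.0]
grip_width: 0.995
finger_force: 0.0
[0.46640728 0.15762118 0.23059162] [-1.92346641e-01  9.81327034e-01 -1.51600387e-04]
{'camera_matrix': array([[297.82203654,   0.        , 283.26741412],
       [  0.        , 297.82203654, 213.92502523],
       [  0.        ,   0.        ,   1.        ]]), 'R': array([[-1.91614419e-01,  9.81469882e-01, -8.85997992e-04],
       [ 9.45965710e-01,  1.84923323e-01,  2.66368615e-01],
       [ 2.61596615e-01,  5.02019438e-02, -9.63870829e-01]]), 't': array([-0.06506434, -0.50598525,  0.24852955])}
```

View pics/w1.png

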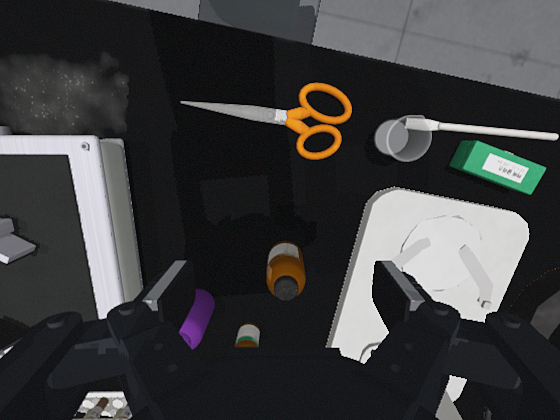

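The wrist view shows the amber bottle at (285,265) with its cap at (286,288). The purple decoy is at (200,318) and the dropper at (248,335), and the path between the fingers is clear.

Run:
```python
from meas import *
W,P=cloud('w1')
Q=W.reshape(-1,3)
m=(np.hypot(Q[:,0]-.558,Q[:,1]-.177)<.04)&(Q[:,2]>.01)
B=Q[m];print(len(B),B[:,2].max(),np.percentile(B[:,2],98))
for lo,hi in((.012,.035),(.035,.058)): k=B[(B[:,2]>lo)&(B[:,2]<hi)];print(circ(k,.0225))
k=B[B[:,2]>.085];print('cap',k.mean(0),(k.min(0)+k.max(0))/2)
T=Q[(abs(Q[:,0]-.45)<.03)&(abs(Q[:,1]-.1)<.04)];print('table z',np.median(T[:,2]))
# triangulate cap centre w1/top px
z1,z2=load('w1'),load('top0')
def proj(z,X): c=z['R']@X+z['t'];c=z['K']@c;return c[:2]/c[2]
for f in('w1','top0','side0'):print(f,proj(load(f),np.array([.5575,.177,.092])))
```

```text
1822 0.09426039724425977 0.0931883499081827
(array([0.5585, 0.178 ]), np.float64(0.0002))
(array([0.5585, 0.178 ]), np.float64(0.0003))
cap [0.55665228 0.17773165 0.09167892] [0.55843283 0.17803558 0.08965725]
table z 0.3058669573328066
w1 [284.97581191 288.37071269]
top0 [216.38383227 210.75692942]
side0 [217.60955289 180.76905933]
```

Run:
```python
from h import *
W,P=cloud('w1')
for r in(230,250,265,280,300): print(r,[ (c,W[r,c].round(3).tolist()) for c in (335,350,358,366,380)])
o=status.get_obs();print(np.array([.5585,.178,.03])-o['tcp_pos'])
```

```text
230 [(335, [0.512, 0.236, -0.001]), (350, [0.507, 0.255, 0.001]), (358, [0.506, 0.266, -0.0]), (366, [0.496, 0.267, 0.026]), (380, [0.493, 0.284, 0.026])]
250 [(335, [0.539, 0.242, 0.001]), (350, [0.535, 0.262, -0.0]), (358, [0.525, 0.265, 0.024]), (366, [0.522, 0.273, 0.027]), (380, [0.518, 0.29, 0.027])]
265 [(335, [0.56, 0.248, 0.001]), (350, [0.552, 0.264, 0.012]), (358, [0.544, 0.269, 0.026]), (366, [0.541, 0.279, 0.027]), (380, [0.449, 0.197, 0.254])]
280 [(335, [0.582, 0.253, 0.001]), (350, [0.566, 0.265, 0.026]), (358, [0.563, 0.274, 0.027]), (366, [0.562, 0.284, 0.027]), (380, [0.456, 0.199, 0.254])]
300 [(335, [0.612, 0.26, 0.001]), (350, [0.594, 0.272, 0.027]), (358, [0.592, 0.282, 0.027]), (366, [0.59, 0.292, 0.026]), (380, [0.464, 0.201, 0.257])]
[ 0.09250333  0.02042427 -0.20103393]
```

```bash
python3 -m creep '[{"tx":0.03,"ty":0.005,"tz":0,"yaw":0},{"tx":0.06,"ty":0.014,"tz":0,"yaw":0},{"tx":0.085,"ty":0.02,"tz":0,"yaw":0},{"tx":0.0925,"ty":0.0205,"tz":0,"yaw":0},{"tx":0.0925,"ty":0.0205,"tz":-0.03,"yaw":0}]'
python3 -m creep '[{"tx":0,"ty":0,"tz":-0.03,"yaw":0},{"tx":0,"ty":0,"tz":-0.06,"yaw":0},{"tx":0,"ty":0,"tz":-0.06,"yaw":0}]'
python3 - <<'E'
from h import *
o=status.get_obs();print(np.array([.5585,.178,.03])-o['tcp_pos'],o['ft_force'],o['tool_rot'][:,1])
E
```

```text
t: 2.6
tcp_pos: [0.5601, 0.1785, 0.2049]
tool_rot: [[-0.981, -0.193, 0.006], [-0.193, 0.981, 0.001], [-0.006, 0.0, -1.0]]
ft_force: [0.3, 0.6, -0.5]
grip_width: 0.999
finger_force: 0.0
t: 2.9
tcp_pos: [0.5564, 0.1776, 0.1379]
tool_rot: [[-0.981, -0.193, -0.005], [-0.193, 0.981, -0.001], [0.005, -0.0, -1.0]]
ft_force: [0.4, -0.2, 0.1]
grip_width: 1.005
finger_force: 0.0
[ 0.00205228  0.00044471 -0.10793658] [ 0.41746624 -0.18598095  0.06249268] [-1.92580090e-01  9.81281176e-01 -4.02086162e-04]
```

```bash
python3 -m creep '[{"tx":0,"ty":0,"tz":-0.03,"yaw":0},{"tx":0,"ty":0,"tz":-0.06,"yaw":0},{"tx":0,"ty":0,"tz":-0.09,"yaw":0},{"tx":0,"ty":0,"tz":-0.11,"yaw":0},{"tx":0,"ty":0,"tz":-0.11,"yaw":0}]'
python3 -m creep '[{"tx":0,"ty":0,"tz":0,"yaw":0},{"tx":0,"ty":0,"tz":0,"yaw":0},{"tx":0,"ty":0,"tz":0,"yaw":0},{"tx":0,"ty":0,"tz":0,"yaw":0},{"tx":0,"ty":0,"tz":0,"yaw":0}]' 0.03 30
python3 -m creep '[{"tx":0,"ty":0,"tz":0,"yaw":0},{"tx":0,"ty":0,"tz":0,"yaw":0},{"tx":0,"ty":0,"tz":0,"yaw":0},{"tx":0,"ty":0,"tz":0,"yaw":0},{"tx":0,"ty":0,"tz":0,"yaw":0}]'
```

```text
t: 3.4
tcp_pos: [0.5578, 0.1779, 0.0306]
tool_rot: [[-0.981, -0.193, -0.002], [-0.193, 0.981, -0.001], [0.002, -0.0, -1.0]]
ft_force: [-0.1, -0.1, -0.4]
grip_width: 1.004
finger_force: 0.0
t: 3.9
tcp_pos: [0.5598, 0.1784, 0.0333]
tool_rot: [[-0.981, -0.192, 0.002], [-0.192, 0.981, 0.001], [-0.002, 0.0, -1.0]]
ft_force: [-3.0, -0.9, 7.6]
grip_width: 0.505
finger_force: 30.1
t: 4.4
tcp_pos: [0.5598, 0.1784, 0.0333]
tool_rot: [[-0.981, -0.192, 0.002], [-0.192, 0.981, 0.001], [-0.002, 0.0, -1.0]]
ft_force: [-1.1, 0.0, 9.1]
grip_width: 0.503
finger_force: 30.1
```

```bash
python3 -m creep '[{"tx":0,"ty":0,"tz":0.02,"yaw":0},{"tx":0,"ty":0,"tz":0.05,"yaw":0},{"tx":0,"ty":0,"tz":0.09,"yaw":0},{"tx":0,"ty":0,"tz":0.13,"yaw":0},{"tx":0,"ty":0,"tz":0.15,"yaw":0}]' 0.03 35
python3 -m creep '[{"tx":0,"ty":-0.03,"tz":0,"yaw":0},{"tx":0,"ty":-0.07,"tz":0,"yaw":0},{"tx":0,"ty":-0.11,"tz":0,"yaw":0},{"tx":0,"ty":-0.15,"tz":0,"yaw":0},{"tx":0,"ty":-0.19,"tz":0,"yaw":0}]'
python3 -m creep '[{"tx":-0.015,"ty":-0.02,"tz":0,"yaw":0},{"tx":-0.03,"ty":-0.04,"tz":0,"yaw":0},{"tx":-0.04,"ty":-0.06,"tz":0,"yaw":0},{"tx":-0.04,"ty":-0.06,"tz":0,"yaw":0},{"tx":-0.04,"ty":-0.06,"tz":0,"yaw":0}]'
python3 - <<'E'
from h import *
o=status.get_obs();print(o['tcp_pos'],o['ft_force'])
snap('wrist','w2')
E
```

```text
t: 4.9
tcp_pos: [0.5597, 0.1784, 0.1861]
tool_rot: [[-0.981, -0.192, 0.005], [-0.192, 0.981, 0.001], [-0.005, 0.0, -1.0]]
ft_force: [1.0, -0.3, -1.6]
grip_width: 0.497
finger_force: 36.7
t: 5.4
tcp_pos: [0.5587, -0.0133, 0.1822]
tool_rot: [[-0.981, -0.193, 0.001], [-0.193, 0.981, -0.0], [-0.001, -0.0, -1.0]]
ft_force: [-0.2, 0.1, -1.7]
grip_width: 0.5
finger_force: 36.6
t: 5.9
tcp_pos: [0.5189, -0.072, 0.182]
tool_rot: [[-0.981, -0.191, 0.001], [-0.191, 0.982, -0.0], [-0.001, -0.0, -1.0]]
ft_force: [1.2, 0.2, -1.6]
grip_width: 0.499
finger_force: 36.7
[ 0.51893824 -0.07203232  0.1820241 ] [ 1.21014465  0.15444093 -1.64558503]
```

View pics/w2.png

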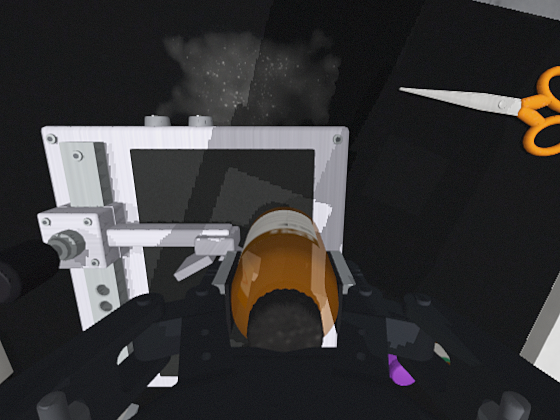

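The bottle is held upright between the pads, with the cap at (285,320). The shaker's front edge lies level from (45,128) to (347,128), the carriage nut is at (65,245) and two rail holes show at (103,290) and (103,308).

```bash
cat > m3.py <<'E'
from meas import *
from scipy.optimize import least_squares
W2,P2=cloud('w2')
for u,v in((52,139),(337,138),(103,290),(103,308),(65,245),(90,222),(78,156)): print((u,v),W2[v,u].round(4))
# housing outline: project model rectangle corners fit to the 3 clouds: points at z~.08 -> edges percentile along rotated axes
def edges(Q,a):
    R=np.array([[np.cos(a),-np.sin(a)],[np.sin(a),np.cos(a)]]);q=Q[:,:2]@R;return q
Q=W2.reshape(-1,3);Q=Q[(abs(Q[:,2]-.08)<.006)&(Q[:,0]<.6)]
for deg in(10.5,10.9,11.3,11.7):
    q=edges(Q,np.radians(deg)); o=[]
    for y0 in np.arange(-.34,-.02+.01,.04)+.0: 
        k=q[abs(q[:,1]-y0)<.015]; o.append(round(k[:,0].min()*1000,1) if len(k)>30 else None)
    print(deg,'front',o,'left',[round(q[abs(q[:,0]-x)<.01,1].max()*1000,1) for x in(.44,.46,.48,.5)],'right',[round(q[abs(q[:,0]-x)<.01,1].min()*1000,1) for x in(.44,.46,.48,.5)])
# fixed-jaw V fit using top+side, unknown x,y given yaw
a=np.radians(11.1);R=np.array([[np.cos(a),-np.sin(a)],[np.sin(a),np.cos(a)]])
q=A[:,:2]@R*1000
c=np.array([.5878,-.1315])@R*1000;print('c in rot',c)
for s in(0,1):
    d=q-c
    m=(src==s)&(A[:,2]>.108)&(A[:,2]<.124)&(abs(d[:,1]-20)<45)&(d[:,0]>30)&(d[:,0]<110)
    print('V front',[(y,d[m&(abs(d[:,1]-y)<2),0].min().round(1)) for y in range(-10,52,4) if (m&(abs(d[:,1]-y)<2)).any()])
    print('V y-extent',d[m,1].min(),d[m,1].max())
E
python3 m3.py
```

```text
(52, 139) [ 0.4951 -0.265   0.0802]
(337, 138) [ 0.451  -0.0416  0.0789]
(103, 290) [ 0.6184 -0.2165  0.0879]
(103, 308) [ 0.6338 -0.2137  0.0919]
(65, 245) [ 0.556  -0.2171  0.1348]
(90, 222) [ 0.5421 -0.209   0.1209]
(78, 156) [ 0.5013 -0.2336  0.0968]
10.5 front [np.float64(428.3), np.float64(427.9), np.float64(427.6), np.float64(427.2), np.float64(426.9), np.float64(426.5), np.float64(428.8), None, None] left [np.float64(-113.2), np.float64(-113.0), np.float64(-113.0), np.float64(-112.8)] right [np.float64(-362.2), np.float64(-361.8), np.float64(-362.3), np.float64(-361.4)]
10.9 front [np.float64(426.0), np.float64(425.9), np.float64(425.8), np.float64(425.8), np.float64(425.7), np.float64(425.7), None, None, None] left [np.float64(-116.3), np.float64(-116.2), np.float64(-116.4), np.float64(-116.3)] right [np.float64(-365.2), np.float64(-364.9), np.float64(-365.6), np.float64(-364.8)]
11.3 front [np.float64(423.5), np.float64(423.8), np.float64(424.0), np.float64(424.2), np.float64(424.4), np.float64(424.6), None, None, None] left [np.float64(-119.3), np.float64(-119.3), np.float
[... 657 characters left out ...]
p.float64(81.5)), (22, np.float64(80.4)), (26, np.float64(77.5)), (30, np.float64(76.7)), (34, np.float64(72.8)), (38, np.float64(72.2)), (42, np.float64(68.7)), (46, np.float64(66.3)), (50, np.float64(69.4))]
V y-extent -12.03500948678689 49.778692077134934
V front [(-10, np.float64(64.1)), (-6, np.float64(65.1)), (-2, np.float64(67.9)), (2, np.float64(70.1)), (6, np.float64(72.0)), (10, np.float64(73.0)), (14, np.float64(77.1)), (18, np.float64(79.2)), (22, np.float64(78.2)), (26, np.float64(77.6)), (30, np.float64(74.2)), (34, np.float64(70.2)), (38, np.float64(68.8)), (42, np.float64(67.0)), (46, np.float64(65.8)), (50, np.float64(67.1))]
V y-extent -11.915851422282401 50.550049964787576
```

```bash
python3 -m creep '[{"tx":0.025,"ty":-0.007,"tz":0,"yaw":0},{"tx":0.06,"ty":-0.017,"tz":0,"yaw":0},{"tx":0.09,"ty":-0.025,"tz":0,"yaw":0},{"tx":0.112,"ty":-0.031,"tz":0,"yaw":0},{"tx":0.112,"ty":-0.031,"tz":0,"yaw":0}]'
python3 -m creep '[{"tx":0,"ty":0,"tz":-0.02,"yaw":0},{"tx":0,"ty":0,"tz":-0.04,"yaw":0},{"tx":0,"ty":0,"tz":-0.055,"yaw":0},{"tx":0,"ty":0,"tz":-0.06,"yaw":0},{"tx":0,"ty":0,"tz":-0.06,"yaw":0}]'
python3 -m creep '[{"tx":0,"ty":0,"tz":-0.002,"yaw":0},{"tx":0,"ty":0,"tz":-0.004,"yaw":0},{"tx":0,"ty":0,"tz":-0.004,"yaw":0}]'
```

```text
t: 6.45
tcp_pos: [0.633, -0.1025, 0.1804]
tool_rot: [[-0.981, -0.193, -0.001], [-0.193, 0.981, 0.0], [0.001, 0.0, -1.0]]
ft_force: [-0.7, -0.1, -0.7]
grip_width: 0.501
finger_force: 36.7
t: 6.95
tcp_pos: [0.6307, -0.1024, 0.1209]
tool_rot: [[-0.981, -0.193, -0.001], [-0.193, 0.981, 0.0], [0.001, 0.0, -1.0]]
ft_force: [0.6, 0.3, -0.8]
grip_width: 0.503
finger_force: 36.6
t: 7.25
tcp_pos: [0.631, -0.1029, 0.1176]
tool_rot: [[-0.981, -0.192, 0.0], [-0.192, 0.981, -0.0], [-0.0, -0.0, -1.0]]
ft_force: [-0.2, 0.7, -2.4]
grip_width: 0.5
finger_force: 36.7
```

Down in small steps until contact.

```bash
python3 -m creep '[{"tx":0,"ty":0,"tz":-0.001,"yaw":0},{"tx":0,"ty":0,"tz":-0.002,"yaw":0},{"tx":0,"ty":0,"tz":-0.002,"yaw":0}]'
python3 -m creep '[{"tx":0,"ty":0,"tz":-0.001,"yaw":0},{"tx":0,"ty":0,"tz":-0.002,"yaw":0},{"tx":0,"ty":0,"tz":-0.002,"yaw":0}]'
python3 -m creep '[{"tx":0,"ty":0,"tz":-0.001,"yaw":0},{"tx":0,"ty":0,"tz":-0.001,"yaw":0},{"tx":0,"ty":0,"tz":-0.001,"yaw":0}]'
```

```text
t: 7.55
tcp_pos: [0.6309, -0.1029, 0.1152]
tool_rot: [[-0.981, -0.192, -0.0], [-0.192, 0.981, 0.0], [0.0, 0.0, -1.0]]
ft_force: [-0.5, -0.4, -1.3]
grip_width: 0.499
finger_force: 36.7
t: 7.85
tcp_pos: [0.631, -0.1028, 0.1134]
tool_rot: [[-0.981, -0.192, 0.0], [-0.192, 0.981, -0.0], [-0.0, -0.0, -1.0]]
ft_force: [0.2, -0.9, -0.5]
grip_width: 0.498
finger_force: 36.7
t: 8.15
tcp_pos: [0.6311, -0.1028, 0.1133]
tool_rot: [[-0.981, -0.192, 0.001], [-0.192, 0.981, -0.0], [-0.001, -0.0, -1.0]]
ft_force: [-3.7, 1.4, 7.7]
grip_width: 0.499
finger_force: 37.8
```

```bash
python3 -m creep '[{"tx":0,"ty":0,"tz":0.0005,"yaw":0},{"tx":0,"ty":0,"tz":0.0005,"yaw":0},{"tx":0,"ty":0,"tz":0.0005,"yaw":0},{"tx":0,"ty":0,"tz":0.0005,"yaw":0},{"tx":0,"ty":0,"tz":0.0005,"yaw":0}]' 0.075
python3 -m creep '[{"tx":0,"ty":0,"tz":0.02,"yaw":0},{"tx":0,"ty":0,"tz":0.05,"yaw":0},{"tx":0,"ty":0,"tz":0.09,"yaw":0},{"tx":-0.01,"ty":0,"tz":0.12,"yaw":0},{"tx":-0.03,"ty":-0.01,"tz":0.14,"yaw":0}]'
python3 -m creep '[{"tx":-0.04,"ty":-0.01,"tz":0,"yaw":0},{"tx":-0.08,"ty":-0.03,"tz":0,"yaw":0},{"tx":-0.11,"ty":-0.05,"tz":0,"yaw":0},{"tx":-0.11,"ty":-0.05,"tz":0,"yaw":0},{"tx":-0.11,"ty":-0.05,"tz":0,"yaw":0}]'
python3 - <<'E'
from h import *
o=status.get_obs();print(o['tcp_pos'],o['ft_force'])
snap('wrist','w3'); snap('side','side3'); snap('top','top3')
E
```

```text
t: 8.65
tcp_pos: [0.6309, -0.1028, 0.1127]
tool_rot: [[-0.981, -0.192, -0.0], [-0.192, 0.981, 0.0], [0.0, 0.0, -1.0]]
ft_force: [-0.2, 0.4, -0.2]
grip_width: 0.875
finger_force: 0.0
t: 9.15
tcp_pos: [0.6014, -0.1123, 0.2552]
tool_rot: [[-0.981, -0.193, 0.002], [-0.193, 0.981, -0.0], [-0.002, -0.001, -1.0]]
ft_force: [-0.1, -0.3, 0.4]
grip_width: 0.875
finger_force: 0.0
t: 9.65
tcp_pos: [0.4908, -0.1631, 0.2532]
tool_rot: [[-0.982, -0.191, 0.001], [-0.191, 0.982, -0.0], [-0.001, -0.0, -1.0]]
ft_force: [0.9, -0.0, -0.9]
grip_width: 0.878
finger_force: 0.0
[ 0.49076997 -0.16313128  0.25321078] [ 0.86033642 -0.04468447 -0.89031229]
```

View pics/w3.png

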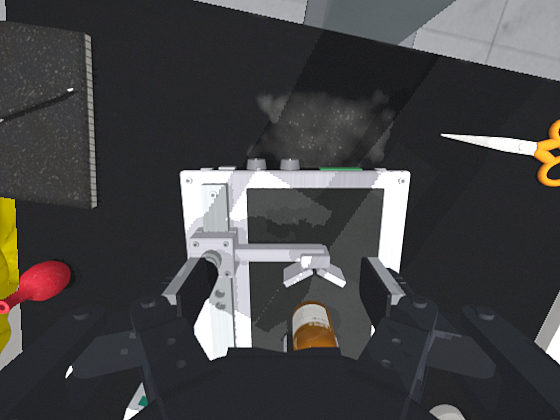

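The bottle stands on the deck at (315,330), in line with the sliding V at (315,268). The knob at (208,265) is partly hidden by the left finger.

Run:
```python
from meas import *
for f in('w2','w3','side3','top3'):
    W,P=cloud(f);Q=W.reshape(-1,3);C=P.reshape(-1,3).max(1)
    m=(np.hypot(Q[:,0]-.5595,Q[:,1]+.222)<.03)&(Q[:,2]>.145)&(Q[:,2]<.19)&(C<100)
    K=Q[m];print(f,'knob',m.sum(),K.mean(0).round(4) if m.any() else '',K[:,2].max() if m.any() else '',circ(K[(K[:,2]<.178)],.014) if (K[:,2]<.178).sum()>10 else '')
    m=(np.hypot(Q[:,0]-.631,Q[:,1]+.103)<.04)&(Q[:,2]>.085)&(Q[:,2]<.138)
    # bottle body by colour: amber/label above jaw
    m2=(np.hypot(Q[:,0]-.631,Q[:,1]+.103)<.035)&(Q[:,2]>.12)&(Q[:,2]<.138)
    B=Q[m2];print('   bottle',m2.sum(),circ(B,.0225) if m2.sum()>15 else '')
    T=Q[(np.hypot(Q[:,0]-.631,Q[:,1]+.103)<.03)&(Q[:,2]>.165)&(Q[:,2]<.18)];print('   cap',len(T),T.mean(0).round(4) if len(T) else '', T[:,2].max() if len(T) else '')
```

```text
w2 knob 2732 [ 0.5557 -0.2147  0.1694] 0.18459284786963043 (array([ 0.5612, -0.224 ]), np.float64(0.0005))
   bottle 0 
   cap 0  
w3 knob 250 [ 0.5537 -0.2134  0.1664] 0.18236172465246006 (array([ 0.561, -0.224]), np.float64(0.0003))
   bottle 456 (array([ 0.6301, -0.1029]), np.float64(0.0004))
   cap 0  
side3 knob 287 [ 0.5536 -0.2282  0.1713] 0.18580285618623682 (array([ 0.5594, -0.2221]), np.float64(0.001))
   bottle 158 (array([ 0.6284, -0.1012]), np.float64(0.0025))
   cap 100 [ 0.626  -0.1058  0.1708] 0.1749996830219159
top3 knob 0   
   bottle 23 (array([ 0.6298, -0.1035]), np.float64(0.0059))
   cap 103 [ 0.6286 -0.1032  0.1716] 0.17831772837828785
```

```bash
python3 -m creep '[{"tx":0.02,"ty":-0.015,"tz":0,"yaw":0},{"tx":0.045,"ty":-0.04,"tz":0,"yaw":0},{"tx":0.065,"ty":-0.056,"tz":0,"yaw":0},{"tx":0.07,"ty":-0.061,"tz":0,"yaw":-0.2},{"tx":0.07,"ty":-0.061,"tz":-0.02,"yaw":-0.2}]' 0.07
python3 -m creep '[{"tx":0,"ty":0,"tz":-0.02,"yaw":0},{"tx":0,"ty":0,"tz":-0.05,"yaw":0},{"tx":0,"ty":0,"tz":-0.075,"yaw":0},{"tx":0,"ty":0,"tz":-0.085,"yaw":0},{"tx":0,"ty":0,"tz":-0.085,"yaw":0}]'
python3 -m creep '[{"tx":0,"ty":0,"tz":0,"yaw":0},{"tx":0,"ty":0,"tz":0,"yaw":0},{"tx":0,"ty":0,"tz":0,"yaw":0}]'
python3 - <<'E'
from h import *
snap('wrist','w4')
E
```

```text
t: 10.3
tcp_pos: [0.5627, -0.2242, 0.234]
tool_rot: [[-0.982, -0.189, 0.002], [-0.189, 0.982, -0.001], [-0.002, -0.001, -1.0]]
ft_force: [-0.0, 0.1, 0.5]
grip_width: 0.821
finger_force: 0.0
t: 10.8
tcp_pos: [0.5606, -0.2232, 0.1465]
tool_rot: [[-0.982, -0.19, -0.002], [-0.19, 0.982, 0.001], [0.002, 0.001, -1.0]]
ft_force: [-0.3, -0.5, 0.9]
grip_width: 0.817
finger_force: 0.0
t: 11.1
tcp_pos: [0.5614, -0.224, 0.1491]
tool_rot: [[-0.982, -0.189, 0.002], [-0.189, 0.982, -0.001], [-0.001, -0.001, -1.0]]
ft_force: [0.4, -0.2, 0.4]
grip_width: 0.821
finger_force: 0.0
```

View pics/w4.png

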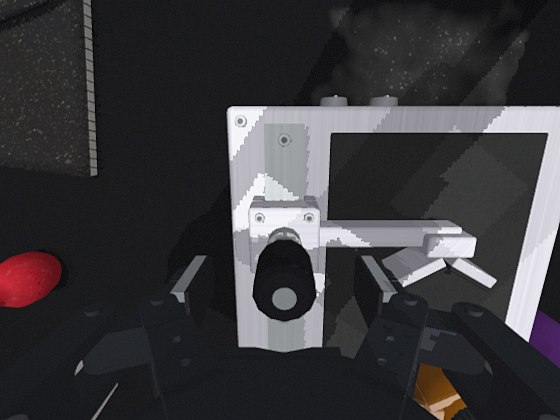

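The knob sits centred between the open pads at (285,290), clear on both sides. I close on it.

```bash
python3 -m creep '[{"tx":0,"ty":0,"tz":0,"yaw":0},{"tx":0,"ty":0,"tz":0,"yaw":0},{"tx":0,"ty":0,"tz":0,"yaw":0},{"tx":0,"ty":0,"tz":0,"yaw":0},{"tx":0,"ty":0,"tz":0,"yaw":0}]' 0.015 50
python3 -m creep '[{"tx":0,"ty":0,"tz":0,"yaw":0},{"tx":0,"ty":0,"tz":0,"yaw":0},{"tx":0,"ty":0,"tz":0,"yaw":0}]'
python3 -m creep '[{"tx":0,"ty":0,"tz":0.001,"yaw":0},{"tx":0,"ty":0,"tz":0.002,"yaw":0},{"tx":0,"ty":0,"tz":0.003,"yaw":0},{"tx":0,"ty":0,"tz":0.003,"yaw":0},{"tx":0,"ty":0,"tz":0.003,"yaw":0}]'
```

```text
t: 11.65
tcp_pos: [0.561, -0.2238, 0.148]
tool_rot: [[-0.982, -0.189, 0.0], [-0.189, 0.982, 0.0], [-0.0, 0.0, -1.0]]
ft_force: [-1.6, 2.3, 3.4]
grip_width: 0.313
finger_force: 49.0
t: 11.95
tcp_pos: [0.5609, -0.2238, 0.1479]
tool_rot: [[-0.982, -0.189, 0.0], [-0.189, 0.982, 0.0], [-0.0, 0.0, -1.0]]
ft_force: [-1.6, 3.1, 4.5]
grip_width: 0.316
finger_force: 49.1
t: 12.45
tcp_pos: [0.5607, -0.2238, 0.1503]
tool_rot: [[-0.982, -0.189, -0.001], [-0.189, 0.982, 0.0], [0.001, 0.0, -1.0]]
ft_force: [-0.2, 1.3, -9.4]
grip_width: 0.313
finger_force: 49.7
```

```bash
python3 -m creep '[{"tx":0.0049,"ty":0.0009,"tz":0,"yaw":0},{"tx":0.0098,"ty":0.0019,"tz":0,"yaw":0},{"tx":0.0147,"ty":0.0028,"tz":0,"yaw":0},{"tx":0.0196,"ty":0.0038,"tz":0,"yaw":0},{"tx":0.0196,"ty":0.0038,"tz":0,"yaw":0}]'
python3 -m creep '[{"tx":0.0049,"ty":0.0009,"tz":0,"yaw":0},{"tx":0.0098,"ty":0.0019,"tz":0,"yaw":0},{"tx":0.0147,"ty":0.0028,"tz":0,"yaw":0},{"tx":0.0196,"ty":0.0038,"tz":0,"yaw":0},{"tx":0.0196,"ty":0.0038,"tz":0,"yaw":0}]'
```

```text
t: 12.95
tcp_pos: [0.5813, -0.2198, 0.1507]
tool_rot: [[-0.982, -0.189, 0.0], [-0.189, 0.982, 0.0], [-0.0, 0.0, -1.0]]
ft_force: [1.1, 1.3, -9.0]
grip_width: 0.315
finger_force: 49.7
t: 13.45
tcp_pos: [0.6009, -0.216, 0.1508]
tool_rot: [[-0.982, -0.189, 0.001], [-0.189, 0.982, 0.0], [-0.001, -0.0, -1.0]]
ft_force: [1.5, 2.8, -8.5]
grip_width: 0.313
finger_force: 49.7
```

```bash
python3 -m creep '[{"tx":0.002,"ty":0.0004,"tz":0,"yaw":0},{"tx":0.004,"ty":0.0008,"tz":0,"yaw":0},{"tx":0.006,"ty":0.0012,"tz":0,"yaw":0},{"tx":0.008,"ty":0.0015,"tz":0,"yaw":0},{"tx":0.008,"ty":0.0015,"tz":0,"yaw":0}]'
```

```text
t: 13.95
tcp_pos: [0.6084, -0.2146, 0.1508]
tool_rot: [[-0.982, -0.189, 0.0], [-0.189, 0.982, 0.0], [-0.0, 0.0, -1.0]]
ft_force: [-0.0, 2.5, -8.9]
grip_width: 0.316
finger_force: 49.7
```

```bash
for i in 1; do :; done
python3 -m creep '[{"tx":0.001,"ty":0.0001,"tz":0,"yaw":0},{"tx":0.002,"ty":0.0002,"tz":0,"yaw":0},{"tx":0.002,"ty":0.0002,"tz":0,"yaw":0}]' | egrep 'tcp|ft'
python3 -m creep '[{"tx":0.001,"ty":0.0001,"tz":0,"yaw":0},{"tx":0.002,"ty":0.0002,"tz":0,"yaw":0},{"tx":0.002,"ty":0.0002,"tz":0,"yaw":0}]' | egrep 'tcp|ft'
python3 -c "
from h import *
snap('wrist','w5'); snap('side','side5')"
```

```text
tcp_pos: [0.6102, -0.2144, 0.1508]
ft_force: [-2.8, 4.9, -8.7]
tcp_pos: [0.6122, -0.214, 0.1508]
ft_force: [-2.0, 5.7, -7.7]
```

View pics/side5.png

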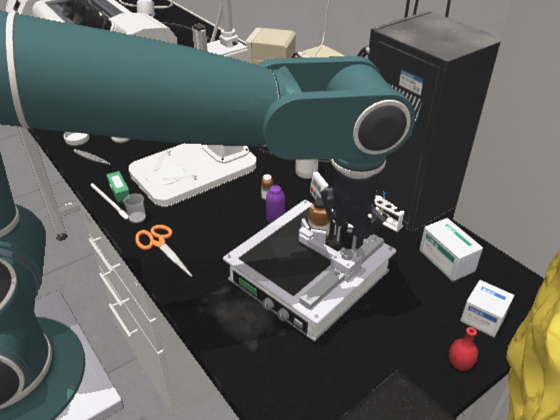

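The side view shows the bottle upright at (318,215), with the jaw arm close in front of it. I continue in small steps, correcting the sideways load.

```bash
python3 -m creep '[{"tx":0.0007,"ty":0.0006,"tz":0,"yaw":0},{"tx":0.001,"ty":0.001,"tz":0,"yaw":0},{"tx":0.001,"ty":0.001,"tz":0,"yaw":0}]' | egrep 'tcp|ft'
python3 -m creep '[{"tx":0.0007,"ty":0.0003,"tz":0,"yaw":0},{"tx":0.001,"ty":0.0003,"tz":0,"yaw":0},{"tx":0.001,"ty":0.0003,"tz":0,"yaw":0}]' | egrep 'tcp|ft'
python3 -m creep '[{"tx":0.0007,"ty":0.0002,"tz":0,"yaw":0},{"tx":0.001,"ty":0.0002,"tz":0,"yaw":0},{"tx":0.001,"ty":0.0002,"tz":0,"yaw":0}]' | egrep 'tcp|ft'
```

```text
tcp_pos: [0.6132, -0.2136, 0.1509]
ft_force: [-0.6, -0.4, -9.4]
tcp_pos: [0.6142, -0.2133, 0.1509]
ft_force: [-0.8, -3.2, -8.8]
tcp_pos: [0.6152, -0.2131, 0.1509]
ft_force: [-0.8, -4.8, -7.8]
```

```bash
python3 -m creep '[{"tx":0.0007,"ty":-0.0003,"tz":0,"yaw":0},{"tx":0.001,"ty":-0.0003,"tz":0,"yaw":0},{"tx":0.001,"ty":-0.0003,"tz":0,"yaw":0}]' | egrep 'tcp|ft'
python3 -m creep '[{"tx":0.0007,"ty":0.0002,"tz":0,"yaw":0},{"tx":0.001,"ty":0.0002,"tz":0,"yaw":0},{"tx":0.001,"ty":0.0002,"tz":0,"yaw":0}]' | egrep 'tcp|ft'
python3 -c "
from h import *
p,d=read_camera('side');cv2.imwrite('pics/s6.png',cv2.resize(p[180:300,260:400],None,fx=5,fy=5,interpolation=cv2.INTER_CUBIC))"
```

```text
tcp_pos: [0.6161, -0.213, 0.1508]
ft_force: [-1.5, -2.2, -9.3]
tcp_pos: [0.6165, -0.213, 0.1504]
ft_force: [-8.6, -3.3, -8.0]
```

View pics/s6.png

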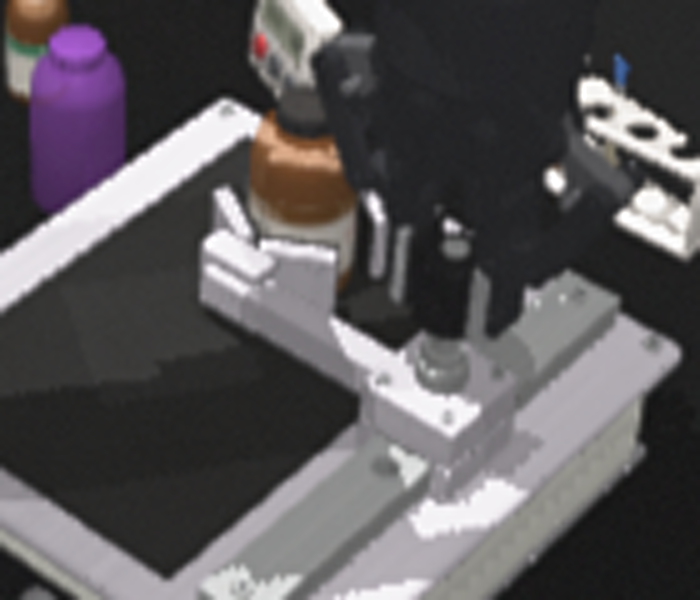

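The jaw has closed on the bottle (fx −8.6 N) and the bottle is upright in both Vs. I go back about 2 mm to the middle of the play and lower the plunger.

```bash
python3 -m creep '[{"tx":-0.001,"ty":0.0,"tz":0,"yaw":0},{"tx":-0.0025,"ty":-0.0001,"tz":0,"yaw":0},{"tx":-0.0025,"ty":-0.0001,"tz":0,"yaw":0}]' | egrep 'tcp|ft'
python3 -m creep '[{"tx":0,"ty":0,"tz":-0.001,"yaw":0},{"tx":0,"ty":0,"tz":-0.002,"yaw":0},{"tx":0,"ty":0,"tz":-0.003,"yaw":0},{"tx":0,"ty":0,"tz":-0.004,"yaw":0},{"tx":0,"ty":0,"tz":-0.004,"yaw":0}]' | egrep 'tcp|ft'
```

```text
tcp_pos: [0.6148, -0.2131, 0.151]
ft_force: [2.2, -4.4, -9.1]
tcp_pos: [0.6148, -0.2132, 0.1467]
ft_force: [1.7, -4.8, -8.0]
```

```bash
python3 -m creep '[{"tx":0,"ty":-0.0002,"tz":-0.002,"yaw":0},{"tx":0,"ty":-0.0003,"tz":-0.004,"yaw":0},{"tx":0,"ty":-0.0003,"tz":-0.006,"yaw":0},{"tx":0,"ty":-0.0003,"tz":-0.007,"yaw":0},{"tx":0,"ty":-0.0003,"tz":-0.007,"yaw":0}]' | egrep 'tcp|ft'
```

```text
tcp_pos: [0.6146, -0.2133, 0.1396]
ft_force: [1.2, -2.0, -6.9]
```

The pin is about 8 mm into the hole and the spring still pulls down. I let go now.

```bash
python3 -m creep '[{"tx":0,"ty":0,"tz":0,"yaw":0},{"tx":0,"ty":0,"tz":0,"yaw":0},{"tx":0,"ty":0,"tz":0,"yaw":0},{"tx":0,"ty":0,"tz":0,"yaw":0},{"tx":0,"ty":0,"tz":0,"yaw":0}]' 0.07
python3 -m creep '[{"tx":0,"ty":0,"tz":0.02,"yaw":0},{"tx":0,"ty":0,"tz":0.05,"yaw":0},{"tx":0,"ty":0,"tz":0.08,"yaw":0},{"tx":-0.02,"ty":0,"tz":0.11,"yaw":0},{"tx":-0.05,"ty":0,"tz":0.13,"yaw":0}]'
python3 -m creep '[{"tx":-0.04,"ty":0,"tz":0,"yaw":0},{"tx":-0.08,"ty":0.01,"tz":0,"yaw":0},{"tx":-0.12,"ty":0.02,"tz":0,"yaw":0},{"tx":-0.15,"ty":0.03,"tz":0,"yaw":0},{"tx":-0.15,"ty":0.03,"tz":0,"yaw":0}]'
python3 - <<'E'
from h import *
from meas import circ
snap('side','side7');snap('wrist','w7');snap('top','top7')
p=load('side7')['p'];cv2.imwrite('pics/s7.png',cv2.resize(p[160:300,220:400],None,fx=4,fy=4,interpolation=cv2.INTER_CUBIC))
for f in('side7','top7','w7'):
    W,P=cloud(f);Q=W.reshape(-1,3);C=P.reshape(-1,3).max(1)
    m=(np.hypot(Q[:,0]-.6145,Q[:,1]+.213)<.025)&(Q[:,2]>.135)&(C<90);K=Q[m]
    print(f,'knob',len(K),np.sort(K[:,2])[-8:].round(4),circ(K,.014) if len(K)>20 else '')
    B=Q[(np.hypot(Q[:,0]-.637,Q[:,1]+.1)<.035)&(Q[:,2]>.122)&(Q[:,2]<.138)];T=Q[(np.hypot(Q[:,0]-.637,Q[:,1]+.1)<.03)&(Q[:,2]>.166)]
    print('bottle',circ(B,.0225) if len(B)>15 else '',len(T),T.mean(0).round(4) if len(T) else '')
E
```

```text
t: 18.0
tcp_pos: [0.6147, -0.2133, 0.14]
tool_rot: [[-0.982, -0.189, 0.0], [-0.189, 0.982, -0.0], [-0.0, -0.0, -1.0]]
ft_force: [1.0, -0.0, 0.3]
grip_width: 0.819
finger_force: 0.0
t: 18.5
tcp_pos: [0.5648, -0.2133, 0.2717]
tool_rot: [[-0.982, -0.19, 0.001], [-0.19, 0.982, -0.0], [-0.001, -0.001, -1.0]]
ft_force: [-0.1, 0.3, 0.5]
grip_width: 0.819
finger_force: 0.0
t: 19.0
tcp_pos: [0.4124, -0.1826, 0.2709]
tool_rot: [[-0.982, -0.188, 0.002], [-0.188, 0.982, -0.001], [-0.002, -0.001, -1.0]]
ft_force: [0.5, 0.3, -0.1]
grip_width: 0.822
finger_force: 0.0
side7 knob 259 [0.1736 0.1738 0.1738 0.1739 0.174  0.174  0.1741 0.1746] (array([ 0.6133, -0.2115]), np.float64(0.0026))
bottle (array([ 0.6381, -0.1003]), np.float64(0.0013)) 105 [ 0.6355 -0.103   0.1714]
top7 knob 60 [0.1738 0.1738 0.1739 0.1741 0.1744 0.1745 0.1749 0.1779] (array([ 0.6147, -0.2153]), np.float64(0.0036))
bottle (array([ 0.6384, -0.1026]), np.float64(0.0046)) 101 [ 0.6389 -0.1024  0.1719]
w7 knob 0 [] 
bottle  0
```

View pics/s7.png

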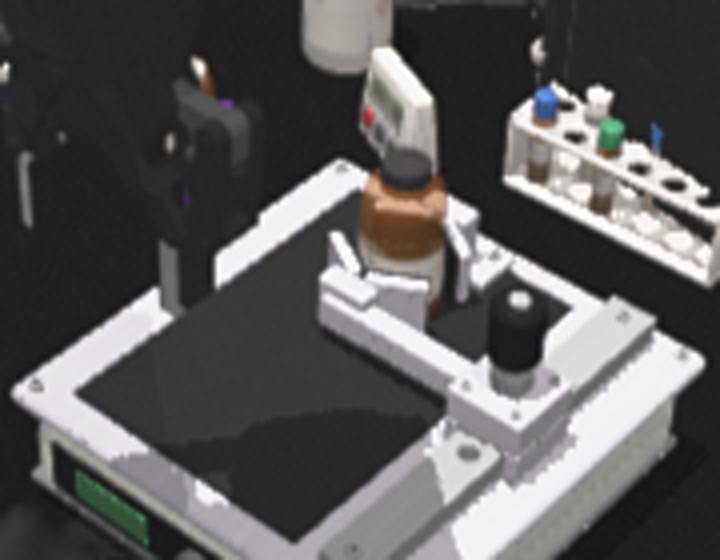

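The bottle stands upright in both Vs. The knob top has dropped from 0.186 to 0.174 m, the full 11 mm, so the pin is fully down. The gripper is clear.

```bash
python3 -c "
from cell import job
print(job.hand_in())"
```

```text
the job is handed in; nothing more can be done
None
```

The large amber bottle stands upright on the shaker deck, clamped between both jaws with the plunger's pin fully down in its hole. The job was handed in at about 19 s with the gripper clear of everything.

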